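Demould a cast mirror back and hang it on the drop-latch peg

ROBOT

A 6-joint arm with a two-finger parallel gripper is mounted at the origin on the work surface. World frame = base frame: x ahead of the robot, y to its left, z up, the work surface at z = 0. Lengths are in m, angles in degrees, forces in N, time in s.
With the tool pointing down it reaches from about 0.325 to 0.85 m from the base axis. Payload 4.4 kg.
Tool frame: the origin (TCP) lies at the very end of the fingers, on their centre line; the grasp point (between the pads) lies 19 mm behind it; z points along the fingers, y is the line along which they close (so a half turn about z gives the same grasp; the last joint's range is limited). The gripper opens to 94 mm and grips with 3 to 60 N. Pads are 16 mm wide; open, the fingers measure 119 mm over their backs; the gripper's body (75 mm by 177 mm) begins 78 mm behind the grasp point.
Start: joints at [58.871, 11.837, 88.321, -0, 79.842, -8.623], TCP at [0.22, 0.531, 0.205] pointing down, gripper open.
Joint ranges: [-156.59, 156.59], [-49.26, 127.26], [12.9, 141.05], [-63.56, 243.56], [4.71, 150.69], [-161.64, 161.64]. Speed limits (degrees/s): [159.86, 159.86, 180, 180, 180, 180].

INTERFACE

Orientations are given as a 3x3 rotation matrix whose columns are the frame's x, y, z axes.
In Python, from bench import state, read_camera, hand_in gives the robot as it stands.
- The arm moves only by the tool move_arm, never from a script. Its argument "increments" is a list that holds one entry, the list of rows, each a list of 7 numbers: the shift along the tool's x, y, z each as a share of 0.4 m, from -1 to 1, then the turn, a rotation vector about the tool's x, y, z each as a share of 90 degrees, from -1 to 1, then the closure, from -1 (fully open) to 1 (shut). A call has 1 to 20 rows; each row shifts and turns the commanded pose from where the row before left it, along the tool's axes as they then stand; what a row does not reach is not made up. A row lasts 1/12 s, in which the tool goes at most 41.7 mm and 7.16 degrees, less where a joint would pass 70% of its speed; a pose out of reach is approached as far as the arm can. A call with a number of a shift or a turn outside -1 to 1 is refused whole. A call with a gripper value outside its range is refused whole. The fingers move at their own pace and stop on an object; "grip_force" is the grip in N (left out, the last holds). Time passes only in rows, so rows that do not move let the fingers close. It gives the time, the measured TCP pose, the force, the opening and the grip force at its end, in the units of the state.
- state(): the state, without advancing time (a new reading comes with each control period).
- read_camera(name): name is "scene" or "side" or "wrist"; returns a dict with "pixels" (420x560x3 uint8, red, green, blue), "range_z" (420x560 float32, m along the optical axis (not along the pixel's ray), 0 where there is no reading), "K" (3x3 intrinsics, pixels), "dist" ([k1, k2, p1, p2, k3] as OpenCV has them; the pictures are not rectified), "rvec" (rotation vector, rad) and "tvec" (3), from world to camera coordinates, as OpenCV has them. Camera axes: x right, y down, z forward; pixel columns grow to the right and rows downward; lengths in m; the calibration is good to about 2 mm. A picture is of the moment at which its call begins.
- hand_in(): hands the job in; it is judged then, once.
The state is a dict: "clock": time; "qpos": joint angles; "joint_vel": joint speeds; "joint_efforts": joint torques, N m; "tool_pos": TCP position; "ee_rot": TCP orientation; "wrist_force": force on the tool from outside, world axes, zero at the start; "moment": the same for the moment, N m; "width": finger opening in m; "grip_force": force on a finger pad.
Only numpy, scipy, OpenCV 4.12 (cv2) and the standard library are available. Lean on these libraries where they do the work, as an engineer would, in place of code of your own. Each camera call takes 0.05 s, during which the arm holds its last target. There are 200 camera calls.

TASK

Swing the clear lid of the white casting mould over past vertical so that it stays open, and lift out the red cast mirror back. Hang it by its loop on the steel peg of the leaning slatted drying board: push the loop in past the yellow gravity flap, so that the flap lifts and then drops fully shut in front of the loop, and let go, with the lid left open. Leave the two ink bottles and the flake jar where they stand.

Things in the scene. Friction and masses are not known exactly. Their poses are not given: they have to be found in the camera images.
- mould: White lower mould half, fixed, 222 (x) x 104 (y) x 40 mm high; origin at the centre of its underside, z up. x points roughly away from the robot (yaw differs). The casting lies along x on seats 32 mm above the table, with 8 mm high walls around it (2 mm clearance): disc seat x = -108 to -12 mm, loop seat x = 34 to 108 mm.
- mould_gap (a point): Middle of the gap between the two seats (mould x = 11 mm), on the 10 mm thick plate that joins them. The gap is 46 mm long in x and open over the mould's full width, so fingers can reach down on both sides of the casting's stem.
- lid (a joint): Angle of the clear upper half (plate 222 x 108 x 8 mm, blue rim, 0.18 kg), rad: 0 closed, 1.57 upright, 3.1 lying open beside the mould. Hinged along the mould's +y edge; the free edge swings up and over to +y. No spring, light damping: released well short of upright it falls shut, past upright it falls open. Closed, its top is 52 mm above the table.
- lid_hinge (a point): Point on the hinge line at mid-length: 56 mm to the mould's +y side of its centre, 46 mm above the table; the hinge line runs along the mould's x axis.
- lid_handle (a point): Centre of the blue round bar on the lid: 12 mm thick, 112 mm long along mould x, on two 12 mm square posts 50 mm either side of its centre (88 mm clear between). Lid closed: 91 mm to the -y side of the hinge line, 85 mm above the table, 27 mm clear between bar and lid. It can turn inside a light grip as the lid swings.
- mirror: Red rigid casting, loose, about 0.13 kg, 199 mm long, 10 mm thick: an 80 mm disc with gold centre, a straight stem 20 mm wide, and a loop (58 mm outside, 40 mm hole) at the other end. Origin at the loop's centre on the underside; x points from disc to loop, z is normal to the faces, along the hole's axis. At the start x is along mould x, z up.
- mirror_eye (a point): Centre of the loop's 40 mm hole, at mid-thickness (70 mm from the mould's centre towards +x, 37 mm above the table at the start).
- mirror_stem (a point): Where to grip: middle of the stem, mid-thickness, 60 mm from the loop's centre towards the disc. Stem is 20 mm wide (mirror y) by 10 mm thick and about 60 mm long between loop and disc.
- mirror_disc (a point): Centre of the disc, mid-thickness, 130 mm from the loop's centre.
- board: Open slatted wooden drying board 320 mm wide, fixed, leaning back 30 degrees from vertical, top about 300 mm above the table; origin at the middle of its lower front edge, on the table; its -x is the front, roughly towards the robot (yaw differs). The peg is 40 mm to its +y side; a scraper hangs on a plain hook 100 mm to its -y side.
- latch: Drop-latch peg on the board. Origin where the peg's axis meets the board, about 234 mm above the table. -x: outward along the peg, square to the board (towards the robot, 30 degrees up); z: up the board's slope; y: level. Peg 12 mm thick, round end 68 mm out. Behind it a 4 mm thick back plate. The hung loop has room at x = -40 to -4 mm, behind the shut flap.
- latch_pivot (a point): Flap's pivot at x = -66, z = 42 mm in the latch frame, under the end of a 12 mm wide arm that reaches out 74 mm above the peg, its underside at z = 46 mm. The loop's upper bow must enter between the peg's end and this pivot (4 mm radius).
- flap (a joint): Angle of the yellow gravity flap (plate 24 x 42 x 4 mm, 30 g), rad: 0 shut, grows as its tip is pushed inward (towards the board) and up; stop at 1.3. It cannot swing outward past 0 and falls back by its weight. The loop's upper bow pushes it up when moved inward along the peg; it drops once the loop's centre is nearer the board than about 20 mm.
- flap_tip (a point): Lower edge of the flap; when shut it is 8 mm above the peg's axis (2 mm above the peg), at x = -42 mm in the latch frame.
- ink_a: Blue ink bottle with black dropper cap, 44 mm diameter, 102 mm tall, loose; origin at the centre of its underside. Bystander.
- ink_b: Amber ink bottle with black dropper cap, 44 mm diameter, 102 mm tall, loose; origin at the centre of its underside. Bystander.
- flake_jar: Gold jar with white cap, 52 mm diameter, 85 mm tall, loose; origin at the centre of its underside. Bystander.

How it is judged:
By the outcome, as a careful person would: the job done as asked, in the order asked, and still so for the second after the job is handed in, with the robot touching nothing.
It also fails if it takes over 54 s, if anything falls off the work surface, if the arm or the gripper's body presses on something with over 40 N, if the wrist force passes 120 N, or if a joint passes its speed limit or range.

## Working session

There is one attempt and no reset: what is moved stays moved. The work goes in short steps, Python scripts to look and compute and a tool call to move; the robot and the scene stay as the last step left them, time stands still between calls to the robot, and variables do not carry over. Pictures are saved under pics/ and viewed, at most 14 in all, crops included, and the job is handed in when it is done.

Besides the shell and the picture viewer there is one more tool, called after ">>>" as name(argument=value, ...), one argument or row to a line, values as JSON. move_arm: Moves the arm, as the interface text tells. Shift numbers are shares of 0.4 m and turn numbers shares of 90 degrees, none past 1 either way. Its arguments: {"type":"object","properties":{"increments":{"type":"array","items":{"type":"array","items":{"type":"array","items":{"type":"number"}}}},"grip_force":{"type":"number"}},"required":["increments"]}

```bash
mkdir -p pics; cat > h.py <<'E'
import numpy as np, cv2, pickle
from bench import state, read_camera
def snap(name,tag):
    c=read_camera(name); pickle.dump(c,open(f'pics/{tag}.pkl','wb'))
    cv2.imwrite(f'pics/{tag}.png',c['pixels'][:,:,::-1]); return c
def load(tag): return pickle.load(open(f'pics/{tag}.pkl','rb'))
def ray(c,u,v):
    p=cv2.undistortPoints(np.array([[[u,v]]],float),c['K'],np.array(c['dist'],float))[0,0]
    R=cv2.Rodrigues(np.array(c['rvec'],float))[0]; t=np.array(c['tvec'],float).ravel()
    return -R.T@t, R.T@np.array([p[0],p[1],1.])
def px(c,u,v):  # by range
    o,d=ray(c,u,v); return o+d*float(c['range_z'][int(round(v)),int(round(u))])
def pz(c,u,v,z): # on plane z
    o,d=ray(c,u,v); return o+d*(z-o[2])/d[2]
def proj(c,P):
    return cv2.projectPoints(np.atleast_2d(np.array(P,float)),np.array(c['rvec'],float),np.array(c['tvec'],float),c['K'],np.array(c['dist'],float))[0][:,0]
E
python3 - <<'E'
from h import *
np.set_printoptions(precision=3,suppress=True)
for n in('scene','side'):
    c=snap(n,n+'0'); print(n,ray(c,280,210))
a=cv2.imread('pics/scene0.png');b=cv2.imread('pics/side0.png')
print(state())
E
```

```text
scene (array([ 1.015, -0.148,  0.993]), array([-0.491,  0.223, -0.842]))
side (array([0.375, 1.08 , 0.994]), array([ 0.134, -0.789, -0.6  ]))
{'clock': 0.1, 'qpos': array([58.872, 11.878, 88.396, -0.001, 79.842, -8.623]), 'joint_vel': array([-0.145, -0.105, -0.368,  0.083,  0.02 ,  0.068]), 'joint_efforts': array([ -0.001, -37.187, -28.229,   0.07 ,   0.031,  -0.   ]), 'tool_pos': array([0.22 , 0.531, 0.204]), 'ee_rot': array([[-0.924,  0.383, -0.001],
       [ 0.383,  0.924, -0.002],
       [ 0.   , -0.002, -1.   ]]), 'wrist_force': array([ 0.069, -0.303,  0.195]), 'moment': array([-0.043, -0.017,  0.028]), 'grip_force': 0.0, 'width': 0.09411598782492228}
```

View pics/scene0.png

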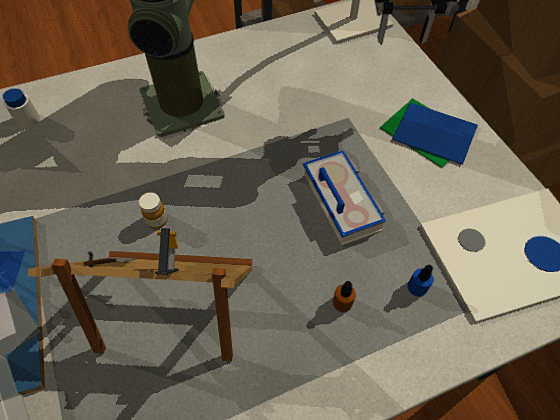

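View pics/side0.png

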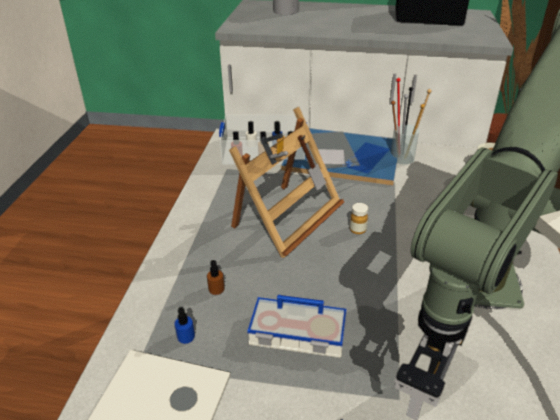

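The scene view shows the mould at about (345,195), the board at about (150,265), the ink bottles at (345,295) and (420,280), and the jar at (152,210). In the side view the mould is at (297,325) and the peg at (280,145). Next I'll look at enlarged crops.

```bash
python3 - <<'E'
import cv2,numpy as np
a=cv2.imread('pics/scene0.png');b=cv2.imread('pics/side0.png')
def crop(i,u,v,w,h,s): return cv2.resize(i[v:v+h,u:u+w],None,fx=s,fy=s,interpolation=cv2.INTER_CUBIC)
A=crop(a,295,140,100,110,5);B=crop(b,240,285,120,75,4)
m=np.zeros((600,800,3),np.uint8)
m[:550,:300*0+500]=A[:550,:500]
m[:375//5*4,500:800]=crop(b,240,285,120,75,4)[:300,:300]*0+crop(b,250,95,75,75,4)
m[300:600,500:800]=crop(a,140,220,50,60,5)[:300,:300][:, :250].repeat(1,0) if 0 else crop(a,130,220,60,60,5)
cv2.imwrite('pics/m1.png',m)
cv2.imwrite('pics/m2.png',crop(b,240,285,120,75,6))
E
```

```text
(no output)
```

View pics/m1.png

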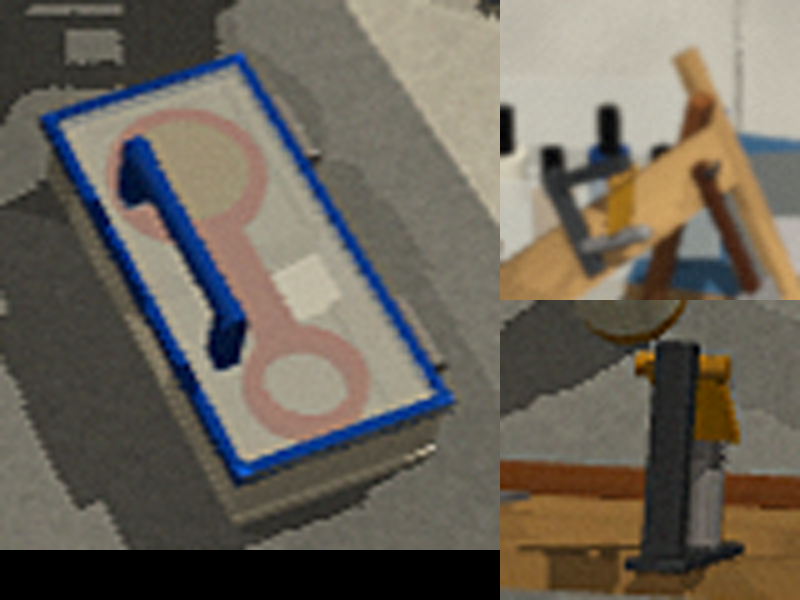

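View pics/m2.png

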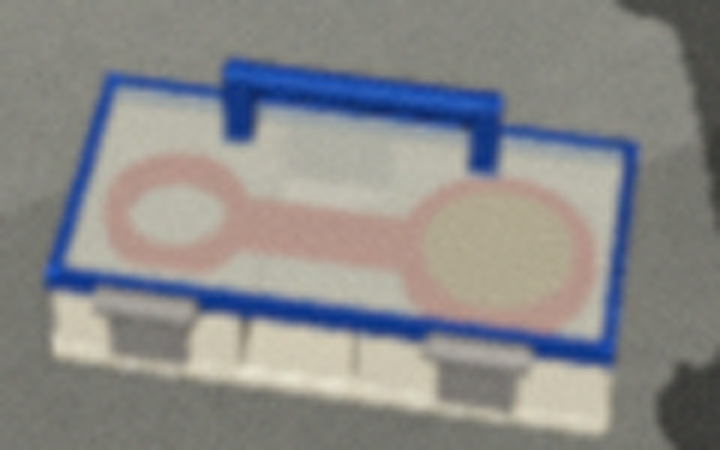

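```bash
cat > fit.py <<'E'
from h import *
from scipy.optimize import least_squares
np.set_printoptions(precision=4,suppress=True)
s=load('scene0');d=load('side0')
def Rz(a): return np.array([[np.cos(a),-np.sin(a),0],[np.sin(a),np.cos(a),0],[0,0,1]])
# lid corners (mould frame), order: -x-y,-x+y,+x+y,+x-y
L=np.array([[-.111,-.054,.052],[-.111,.054,.052],[.111,.054,.052],[.111,-.054,.052]])
H=np.array([[-.056,-.035,.085],[.056,-.035,.085]])
S=np.array([[303.2,163.4],[342.8,150.8],[385.2,219.8],[342.8,234.8],[321.8,170],[341.2,205.5]])
D=np.array([[346,309],[342,344.5],[248.2,331.5],[258.5,297.3],[322.5,303],[280,297.5]])
M=np.vstack([L,H])
def res(p):
    W=M@Rz(p[2]).T+[p[0],p[1],0]
    return np.r_[(proj(s,W)-S)[:4].ravel(),(proj(d,W)-D)[:4].ravel()]
for u,v in S[:4]: print(pz(s,u,v,.052))
r=least_squares(res,[.5,.2,.0]); print('mould',r.x[:2],np.degrees(r.x[2]),r.fun.round(1))
W=M@Rz(r.x[2]).T+[r.x[0],r.x[1],0];print(proj(s,W)-S,'\n',proj(d,W)-D)
print('depth on lid corner',px(s,345,190))
# wood
for c,n in((d,'side'),(s,'scene')):
    h=cv2.cvtColor(c['pixels'],cv2.COLOR_RGB2HSV).astype(int)
    m=(h[...,0]>8)&(h[...,0]<22)&(h[...,1]>90)&(h[...,2]>60)&(c['range_z']>0)
    P=np.array([px(c,u,v) for v,u in zip(*np.where(m))])
    k=(P[:,2]>.003)&(P[:,2]<.32)&(P[:,0]>.35)&(P[:,0]<.95)&(P[:,1]<.12)&(P[:,1]>-.4);P=P[k]
    np.save(n+'_wood.npy',P); print(n,len(P),P.min(0),P.max(0))
    if n=='side':
        best=(0,)
        for yaw in np.radians(np.arange(-45,45.5,.5)):
            nn=Rz(yaw)@[-np.cos(np.pi/6),0,.5]; q=P@nn
            hh,e=np.histogram(q,np.arange(-1.2,.3,.003)); i=hh.argmax()
            if hh[i]>best[0]: best=(hh[i],yaw,e[i]+.0015)
        print(best[0],np.degrees(best[1]),best[2])
        def f(p): return P@(Rz(p[0])@[-np.cos(np.pi/6),0,.5])-p[1]
        q=least_squares(f,[best[1],best[2]],loss='cauchy',f_scale=.002);print('yaw',np.degrees(q.x[0]),q.x[1])
        ins=P[abs(q.fun*0+f(q.x))<.005]; B=ins@Rz(q.x[0]); print(len(ins),'board y range',np.percentile(B[:,1],[0,1,2,98,99,100]),B[:,2].min(),B[:,2].max())
print('pivot rng',px(s,157.6,233.4),px(s,175.6,233.6),'peg end',px(d,287,153),px(d,285,153),'flap',px(d,282,145))
E
python3 fit.py
```

```text
[0.3629 0.2079 0.052 ]
[0.3657 0.3165 0.052 ]
[0.5849 0.3116 0.052 ]
[0.5821 0.2041 0.052 ]
mould [0.4725 0.262 ] -1.453190069988526 [ 0.6 -1.2  0.3 -1.1  0.6 -0.3  0.4 -0.2  0.6 -0.6  0.5 -1.1 -0.7 -1.4
 -0.9 -0.5]
[[ 0.5999 -1.1676]
 [ 0.2997 -1.0668]
 [ 0.5758 -0.2745]
 [ 0.4386 -0.1721]
 [-0.6674 -1.7531]
 [ 0.6499 -0.5326]] 
 [[ 0.5555 -0.59  ]
 [ 0.4673 -1.1075]
 [-0.7347 -1.4112]
 [-0.948  -0.4864]
 [ 1.2708 -1.1175]
 [-2.4087 -1.5928]]
depth on lid corner [0.4763 0.2646 0.0545]
side 4846 [ 0.3503 -0.3682  0.0031] [ 0.7319 -0.0001  0.3101]
1344 -26.5 -0.4245000000000279
yaw -27.166382832464766 -0.42282208484718936
3091 board y range [-0.0759 -0.0701 -0.0676  0.2488  0.2498  0.2513] 0.003486980518281335 0.30353225787698757
scene 4435 [ 0.35   -0.3714  0.003 ] [ 0.7273 -0.0046  0.3102]
pivot rng [ 0.5772 -0.1689  0.3062] [ 0.4001 -0.1395  0.0009] peg end [ 0.5602 -0.1434  0.2641] [ 0.5651 -0.1389  0.2664] flap [ 0.5772 -0.1627  0.2772]
```

```bash
cat >> h.py <<'E'
from scipy.spatial.transform import Rotation as Ro
from scipy.linalg import fractional_matrix_power as fmp
def Rz(a): return Ro.from_euler('z',a,degrees=True).as_matrix()
MO=np.array([.4727,.2612,0]); MY=-1.45; MR=Rz(MY)
RG=MR@np.diag([-1,1,-1.])   # tool pointing down, y along mould y
def mw(p): return MO+MR@np.array(p,float)
LO=np.array([.6134,-.1698,.234]); LY=-27.17
LX=Rz(LY)@[np.cos(np.pi/6),0,-.5]; LV=Rz(LY)@[0,1,0]; LZ=Rz(LY)@[.5,0,np.cos(np.pi/6)]
RH=np.c_[-LZ,LV,LX]
def lw(x,y,z): return LO+LX*x+LV*y+LZ*z
def T(R,p): M=np.eye(4);M[:3,:3]=R;M[:3,3]=p;return M
def cur(): s=state(); return T(s['ee_rot'],s['tool_pos'])
def rows(A,B,n,g):
    "n equal increments from pose A to B, printed as a row"
    D=np.linalg.inv(A)@B; w=Ro.from_matrix(D[:3,:3]).as_rotvec()/n
    # equal steps: p_total = sum R^k p
    Rs=[Ro.from_rotvec(w*k).as_matrix() for k in range(n)]
    p=np.linalg.solve(sum(Rs),D[:3,3])
    r=np.r_[p/.4,np.degrees(w)/90,g]; print(n,'x',[round(float(x),4) for x in r],'mm %.1f deg %.2f'%(np.linalg.norm(p)*1e3,np.degrees(np.linalg.norm(w))))
E
python3 - <<'E'
from h import *
h=mw([0,-.035,.085]);print(h)
A=T(RG,[h[0],h[1],.14]);rows(cur(),A,13,-1)
rows(A,T(RG,[h[0],h[1],.067]),4,-1)
for n,c,u,v in(('amber','scene0',345,298),('blue','scene0',418,290)): print(n,pz(load(c),u,v,.03))
E
```

```text
[0.47181434 0.22621121 0.085     ]
13 x [-0.0606, -0.0466, 0.0124, -0.0001, -0.0, -0.018, -1.0] mm 31.0 deg 1.62
4 x [0.0, 0.0, 0.0456, 0.0, 0.0, 0.0, -1.0] mm 18.3 deg 0.00
amber [0.71101789 0.14496445 0.03      ]
blue [0.75565378 0.29713879 0.03      ]
```

>>> move_arm(
  increments=[
    [[-0.0606, -0.0466, 0.0124, 0, 0, -0.018, -1], [-0.0606, -0.0466, 0.0124, 0, 0, -0.018, -1], [-0.0606, -0.0466, 0.0124, 0, 0, -0.018, -1], [-0.0606, -0.0466, 0.0124, 0, 0, -0.018, -1], [-0.0606, -0.0466, 0.0124, 0, 0, -0.018, -1], [-0.0606, -0.0466, 0.0124, 0, 0, -0.018, -1], [-0.0606, -0.0466, 0.0124, 0, 0, -0.018, -1], [-0.0606, -0.0466, 0.0124, 0, 0, -0.018, -1], [-0.0606, -0.0466, 0.0124, 0, 0, -0.018, -1], [-0.0606, -0.0466, 0.0124, 0, 0, -0.018, -1], [-0.0606, -0.0466, 0.0124, 0, 0, -0.018, -1], [-0.0606, -0.0466, 0.0124, 0, 0, -0.018, -1], [-0.0606, -0.0466, 0.0124, 0, 0, -0.018, -1], [0, 0, 0, 0, 0, 0, -1], [0, 0, 0, 0, 0, 0, -1]],
  ],
  grip_force=8,
)

```text
clock: 1.35
tool_pos: [0.4726, 0.2257, 0.1401]
ee_rot: [[-1.0, 0.029, -0.002], [0.029, 1.0, -0.0], [0.002, -0.0, -1.0]]
wrist_force: [-0.4, 0.4, 0.3]
width: 0.094
grip_force: 0.0
```

```bash
python3 - <<'E'
from h import *
snap('wrist','w1'); print(cur())
h=mw([0,-.035,.085]);rows(cur(),T(RG,[h[0],h[1],.067]),4,-1)
print(proj(load('w1'),[mw([x,-.035,.085]) for x in(-.056,0,.056)]))
E
```

```text
[[-9.99636137e-01  2.69114604e-02 -1.83495570e-03  4.71842386e-01]
 [ 2.69113711e-02  9.99637821e-01  7.33043086e-05  2.26600217e-01]
 [ 1.83626385e-03  2.38964619e-05 -9.99998314e-01  1.40356497e-01]
 [ 0.00000000e+00  0.00000000e+00  0.00000000e+00  1.00000000e+00]]
4 x [-0.0, -0.0002, 0.0458, 0.0, -0.0003, -0.0003, -1.0] mm 18.3 deg 0.03
[[278.16066744 143.31347365]
 [278.36885611 224.07841784]
 [278.55437327 296.0627499 ]]
```

View pics/w1.png

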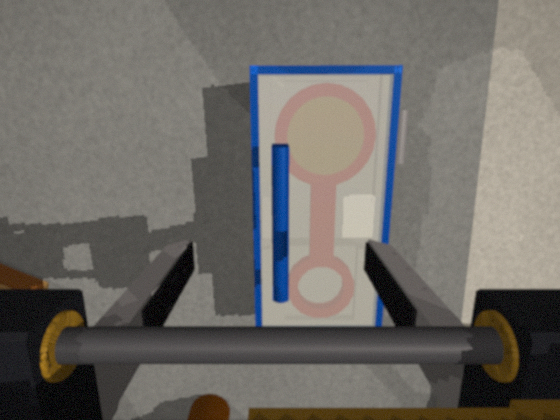

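The wrist view shows the bar at u≈281, v 145–301. That is about 2 mm towards +x and +y of the prediction, so I'll shift the mould estimate by that.

```bash
sed -i 's/MO=np.array.*; MY/MO=np.array([.4742,.2627,0]); MY/' h.py; cat > arc.py <<'E'
from h import *
hin=mw([0,.056,.046])
def pose(th,tilt,r0=np.array([-.091,.039])):
    t=np.radians(th); y=r0[0]*np.cos(t)+r0[1]*np.sin(t); z=-r0[0]*np.sin(t)+r0[1]*np.cos(t)
    R=Ro.from_rotvec(-MR[:,0]*np.radians(tilt)).as_matrix()@RG
    return T(R,hin+MR@[0,y,z]+R[:,2]*.019)
if __name__=='__main__':
    A=pose(0,0); rows(cur(),A,4,-1)
    P=[(0,0)]+[(th,max(0,(th-40)*.3)) for th in range(6,121,6)]
    for a,b in zip(P,P[1:]): rows(pose(*a),pose(*b),1,1)
E
python3 arc.py
```

```text
4 x [-0.001, 0.0007, 0.0465, 0.0, -0.0003, -0.0003, -1.0] mm 18.6 deg 0.03
1 x [0.0, 0.0114, -0.0232, 0.0, 0.0, 0.0, 1.0] mm 10.4 deg 0.00
1 x [-0.0, 0.0138, -0.0219, 0.0, 0.0, 0.0, 1.0] mm 10.4 deg 0.00
1 x [0.0, 0.016, -0.0204, 0.0, 0.0, 0.0, 1.0] mm 10.4 deg 0.00
1 x [0.0, 0.0181, -0.0186, 0.0, 0.0, 0.0, 1.0] mm 10.4 deg 0.00
1 x [0.0, 0.0199, -0.0166, 0.0, 0.0, 0.0, 1.0] mm 10.4 deg 0.00
1 x [0.0, 0.0215, -0.0144, 0.0, 0.0, 0.0, 1.0] mm 10.4 deg 0.00
1 x [0.0, 0.0224, -0.0121, 0.0067, -0.0, -0.0, 1.0] mm 10.2 deg 0.60
1 x [-0.0, 0.0225, -0.0099, 0.02, 0.0, -0.0, 1.0] mm 9.8 deg 1.80
1 x [0.0, 0.0231, -0.0081, 0.02, 0.0, 0.0, 1.0] mm 9.8 deg 1.80
1 x [0.0, 0.0236, -0.0063, 0.02, -0.0, -0.0, 1.0] mm 9.8 deg 1.80
1 x [0.0, 0.024, -0.0044, 0.02, 0.0, 0.0, 1.0] mm 9.8 deg 1.80
1 x [0.0, 0.0243, -0.0026, 0.02, -0.0, -0.0, 1.0] mm 9.8 deg 1.80
1 x [0.0, 0.0244, -0.0007, 0.02, 0.0, 0.0, 1.0] mm 9.8 deg 1.80
1 x [0.0, 0.0244, 0.0012, 0.02, 0.0, -0.0, 1.0] mm 9.8 deg 1.80
1 x [0.0, 0.0242, 0.0031, 0.02, -0.0, 0.0, 1.0] mm 9.8 deg 1.80
1 x [0.0, 0.0239, 0.005, 0.02, 0.0, 0.0, 1.0] mm 9.8 deg 1.80
1 x [-0.0, 0.0235, 0.0069, 0.02, 0.0, -0.0, 1.0] mm 9.8 deg 1.80
1 x [0.0, 0.0229, 0.0087, 0.02, -0.0, -0.0, 1.0] mm 9.8 deg 1.80
1 x [0.0, 0.0222, 0.0104, 0.02, -0.0, -0.0, 1.0] mm 9.8 deg 1.80
1 x [0.0, 0.0214, 0.0121, 0.02, 0.0, 0.0, 1.0] mm 9.8 deg 1.80
```

>>> move_arm(
  increments=[
    [[-0.001, 0.0007, 0.0465, 0, 0, 0, -1], [-0.001, 0.0007, 0.0465, 0, 0, 0, -1], [-0.001, 0.0007, 0.0465, 0, 0, 0, -1], [-0.001, 0.0007, 0.0465, 0, 0, 0, -1], [0, 0, 0, 0, 0, 0, 1], [0, 0, 0, 0, 0, 0, 1], [0, 0, 0, 0, 0, 0, 1], [0, 0, 0, 0, 0, 0, 1], [0, 0, 0, 0, 0, 0, 1], [0, 0, 0, 0, 0, 0, 1], [0, 0, 0, 0, 0, 0, 1], [0, 0, 0, 0, 0, 0, 1], [0, 0, 0, 0, 0, 0, 1]],
  ],
  grip_force=8,
)

```text
clock: 2.48
tool_pos: [0.4742, 0.2279, 0.0668]
ee_rot: [[-1.0, 0.025, 0.0], [0.025, 1.0, 0.0], [-0.0, 0.0, -1.0]]
wrist_force: [0.8, -0.1, 0.3]
width: 0.0373
grip_force: 0.0
```

>>> move_arm(
  increments=[
    [[0, 0, 0, 0, 0, 0, 1], [0, 0, 0, 0, 0, 0, 1], [0, 0, 0, 0, 0, 0, 1], [0, 0, 0, 0, 0, 0, 1], [0, 0, 0, 0, 0, 0, 1], [0, 0, 0, 0, 0, 0, 1], [0, 0, 0, 0, 0, 0, 1], [0, 0, 0, 0, 0, 0, 1]],
  ],
)

```text
clock: 3.15
tool_pos: [0.4739, 0.2266, 0.0664]
ee_rot: [[-1.0, 0.025, -0.001], [0.025, 1.0, -0.002], [0.0, -0.002, -1.0]]
wrist_force: [-0.1, -6.3, 0.6]
width: 0.0117
grip_force: 8.0
```

>>> move_arm(
  increments=[
    [[0, 0.0114, -0.0232, 0, 0, 0, 1], [0, 0.0138, -0.0219, 0, 0, 0, 1], [0, 0.016, -0.0204, 0, 0, 0, 1], [0, 0.018, -0.0186, 0, 0, 0, 1], [0, 0.02, -0.0166, 0, 0, 0, 1], [0, 0.0215, -0.0144, 0, 0, 0, 1], [0, 0.0224, -0.0121, 0.0067, 0, 0, 1], [0, 0.0225, -0.01, 0.02, 0, 0, 1], [0, 0.023, -0.008, 0.02, 0, 0, 1], [0, 0.0236, -0.0063, 0.02, 0, 0, 1], [0, 0.024, -0.0044, 0.02, 0, 0, 1], [0, 0.0243, -0.0026, 0.02, 0, 0, 1], [0, 0.0244, -0.0007, 0.02, 0, 0, 1], [0, 0.0244, 0.0012, 0.02, 0, 0, 1], [0, 0.0242, 0.0031, 0.02, 0, 0, 1], [0, 0, 0, 0, 0, 0, 1]],
  ],
)

```text
clock: 4.48
tool_pos: [0.4778, 0.3562, 0.1188]
ee_rot: [[-1.0, 0.022, -0.004], [0.022, 0.966, -0.257], [-0.002, -0.257, -0.967]]
wrist_force: [1.8, 1.4, 2.2]
width: 0.0116
grip_force: 8.0
```

>>> move_arm(
  increments=[
    [[0, 0.0239, 0.005, 0.02, 0, 0, 1], [0, 0.0235, 0.007, 0.02, 0, 0, 1], [0, 0.0229, 0.0087, 0.02, 0, 0, 1], [0, 0.0222, 0.0104, 0.02, 0, 0, 1], [0, 0.0214, 0.0121, 0.02, 0, 0, 1], [0, 0, 0, 0, 0, 0, 1]],
  ],
)

```text
clock: 4.98
tool_pos: [0.4779, 0.3923, 0.0862]
ee_rot: [[-1.0, 0.021, -0.01], [0.023, 0.914, -0.405], [0.001, -0.405, -0.914]]
wrist_force: [1.7, 1.9, -0.1]
width: 0.0113
grip_force: 8.0
```

```bash
python3 - <<'E'
from h import *
snap('side','s1');a=cv2.imread('pics/s1.png');cv2.imwrite('pics/s1c.png',cv2.resize(a[220:400,200:440],None,fx=3,fy=3))
E
```

```text
(no output)
```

View pics/s1c.png

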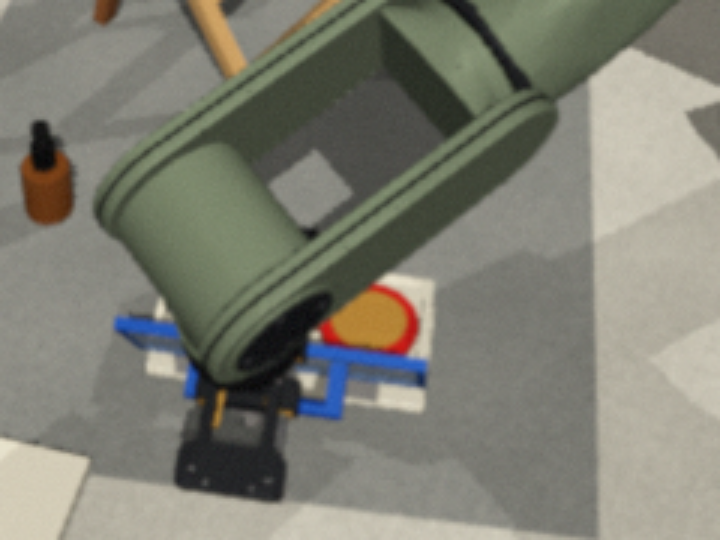

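Lid at about 120°, still gripped. I'll open the fingers slightly and back out.

>>> move_arm(
  increments=[
    [[0, 0, 0, 0, 0, 0, 0.6], [0, 0, 0, 0, 0, 0, 0.6], [0, 0, -0.05, 0, 0, 0, 0.6], [0, 0, -0.09, 0, 0, 0, 0.6], [0, 0, -0.09, 0, 0, 0, 0.6], [0, 0, -0.09, 0, 0, 0, 0], [0, 0, -0.05, 0, 0, 0, -0.1], [0, 0, 0, 0, 0, 0, -0.1]],
  ],
)

```text
clock: 5.7
tool_pos: [0.4814, 0.453, 0.2305]
ee_rot: [[-1.0, 0.026, -0.003], [0.025, 0.917, -0.399], [-0.008, -0.399, -0.917]]
wrist_force: [0.9, 0.9, 1.1]
width: 0.035
grip_force: 0.0
```

```bash
python3 - <<'E'
from h import *
p=mw([.010,0,.027]); A=T(RG,[p[0],p[1],.13]); print(p)
rows(cur(),A,7,-.1); rows(A,T(RG,p),4,-.1)
E
```

```text
[0.4841968  0.26244695 0.027     ]
7 x [-0.0026, -0.0582, 0.0511, -0.0373, 0.0007, -0.0001, -0.1] mm 31.0 deg 3.36
4 x [0.0, 0.0, 0.0644, 0.0, 0.0, 0.0, -0.1] mm 25.8 deg 0.00
```

>>> move_arm(
  increments=[
    [[-0.0026, -0.0582, 0.0511, -0.0373, 0.0007, 0, -0.1], [-0.0026, -0.0582, 0.0511, -0.0373, 0.0007, 0, -0.1], [-0.0026, -0.0582, 0.0511, -0.0373, 0.0007, 0, -0.1], [-0.0026, -0.0582, 0.0511, -0.0373, 0.0007, 0, -0.1], [-0.0026, -0.0582, 0.0511, -0.0373, 0.0007, 0, -0.1], [-0.0026, -0.0582, 0.0511, -0.0373, 0.0007, 0, -0.1], [-0.0026, -0.0582, 0.0511, -0.0373, 0.0007, 0, -0.1], [0, 0, 0, 0, 0, 0, -0.1], [0, 0, 0, 0, 0, 0, -0.1], [0, 0, 0, 0, 0, 0, -0.1]],
  ],
)

```text
clock: 6.53
tool_pos: [0.481, 0.2585, 0.1243]
ee_rot: [[-1.0, 0.029, -0.009], [0.029, 1.0, -0.009], [0.008, -0.009, -1.0]]
wrist_force: [0.9, -0.2, 0.8]
width: 0.0517
grip_force: 0.0
```

```bash
python3 - <<'E'
from h import *
c=snap('wrist','w2'); print(cur())
print(proj(c,[mw(q) for q in([-.06,0,.042],[-.02,0,.042],[.041,0,.042],[.07,0,.042],[.01,-.01,.042],[.01,.01,.042],[.099,0,.042])]))
p=mw([.010,0,.027]);rows(cur(),T(RG,p),4,-.1)
E
```

```text
[[-0.99961597  0.02682472 -0.00695373  0.48178124]
 [ 0.02688143  0.99960505 -0.00819381  0.25959541]
 [ 0.00673118 -0.00837759 -0.99994225  0.12510753]
 [ 0.          0.          0.          1.        ]]
[[284.10345904 127.32914508]
 [284.01523765 181.28723195]
 [283.89298139 256.28825808]
 [283.83946026 289.20551304]
 [271.17660672 219.19635283]
 [296.73882822 219.2083608 ]
 [283.78859828 320.53467412]]
4 x [-0.0017, 0.0021, 0.0613, -0.0013, -0.0011, -0.0002, -0.1] mm 24.5 deg 0.16
```

View pics/w2.png

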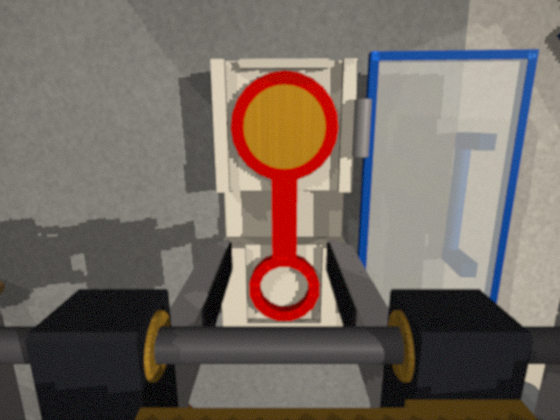

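The lid lies open. The disc centre is at (284,126) and the loop at (285,286), both within about 2 px of the prediction. Next I'll grasp the stem.

>>> move_arm(
  increments=[
    [[-0.001, 0.0021, 0.0613, -0.0013, -0.0011, 0, -0.1], [-0.001, 0.0021, 0.0613, -0.0013, -0.0011, 0, -0.1], [-0.001, 0.0021, 0.0613, -0.0013, -0.0011, 0, -0.1], [-0.001, 0.0021, 0.0613, -0.0013, -0.0011, 0, -0.1], [0, 0, 0, 0, 0, 0, -0.1], [0, 0, 0, 0, 0, 0, 1], [0, 0, 0, 0, 0, 0, 1], [0, 0, 0, 0, 0, 0, 1], [0, 0, 0, 0, 0, 0, 1], [0, 0, 0, 0, 0, 0, 1], [0, 0, 0, 0, 0, 0, 1], [0, 0, 0, 0, 0, 0, 1], [0, 0, 0, 0, 0, 0, 1]],
  ],
  grip_force=25,
)

```text
clock: 7.67
tool_pos: [0.4839, 0.2622, 0.0281]
ee_rot: [[-1.0, 0.027, 0.002], [0.027, 1.0, 0.0], [-0.002, 0.0, -1.0]]
wrist_force: [-1.2, 0.6, 6.2]
width: 0.0195
grip_force: 25.0
```

```bash
cat >> h.py <<'E'
EYE=np.array([-.0588,0,-.009])
def hang(x,c,y=0): return T(RH,lw(x,y,c)-RH@EYE)
E
python3 - <<'E'
from h import *
c=cur(); U=c.copy();U[2,3]=.26; rows(c,U,7,1); B=hang(-.15,-.002); print(B); rows(U,B,15,1); rows(B,hang(-.105,-.002),5,1)
print('jar',pz(load('scene0'),151,205,.085),pz(load('side0'),360,228,.0))
E
```

```text
7 x [-0.0001, 0.0, -0.0828, -0.0, -0.0, 0.0, 1.0] mm 33.1 deg 0.00
[[-0.44482779  0.45663217  0.77046434  0.477719  ]
 [ 0.22831608  0.88965559 -0.39545506 -0.10015922]
 [-0.8660254   0.         -0.5         0.25184566]
 [ 0.          0.          0.          1.        ]]
15 x [-0.0104, -0.0593, 0.0099, 0.01, -0.0436, 0.0172, 1.0] mm 24.4 deg 4.31
5 x [-0.0, -0.0, 0.0225, 0.0, 0.0, 0.0, 1.0] mm 9.0 deg 0.00
jar [ 0.3594321  -0.16903826  0.085     ] [ 3.38019095e-01 -1.73317948e-01 -1.11022302e-16]
```

>>> move_arm(
  increments=[
    [[0, 0, -0.03, 0, 0, 0, 1], [0, 0, -0.06, 0, 0, 0, 1], [0, 0, -0.0828, 0, 0, 0, 1], [0, 0, -0.0828, 0, 0, 0, 1], [0, 0, -0.0828, 0, 0, 0, 1], [0, 0, -0.0828, 0, 0, 0, 1], [0, 0, -0.0828, 0, 0, 0, 1], [0, 0, -0.0756, 0, 0, 0, 1], [0, 0, 0, 0, 0, 0, 1]],
  ],
)

```text
clock: 8.42
tool_pos: [0.4864, 0.2633, 0.2668]
ee_rot: [[-1.0, 0.027, 0.012], [0.027, 1.0, 0.004], [-0.012, 0.004, -1.0]]
wrist_force: [0.2, 0.3, 0.1]
width: 0.0195
grip_force: 25.0
```

>>> move_arm(
  increments=[
    [[-0.0104, -0.0593, 0.0099, 0.01, -0.0436, 0.0172, 1], [-0.0104, -0.0593, 0.0099, 0.01, -0.0436, 0.0172, 1], [-0.0104, -0.0593, 0.0099, 0.01, -0.0436, 0.0172, 1], [-0.0104, -0.0593, 0.0099, 0.01, -0.0436, 0.0172, 1], [-0.0104, -0.0593, 0.0099, 0.01, -0.0436, 0.0172, 1], [-0.0104, -0.0593, 0.0099, 0.01, -0.0436, 0.0172, 1], [-0.0104, -0.0593, 0.0099, 0.01, -0.0436, 0.0172, 1], [-0.0104, -0.0593, 0.0099, 0.01, -0.0436, 0.0172, 1], [-0.0104, -0.0593, 0.0099, 0.01, -0.0436, 0.0172, 1], [-0.0104, -0.0593, 0.0099, 0.01, -0.0436, 0.0172, 1], [-0.0104, -0.0593, 0.0099, 0.01, -0.0436, 0.0172, 1], [-0.0104, -0.0593, 0.0099, 0.01, -0.0436, 0.0172, 1], [-0.0104, -0.0593, 0.0099, 0.01, -0.0436, 0.0172, 1], [-0.0104, -0.0593, 0.0099, 0.01, -0.0436, 0.0172, 1], [-0.0104, -0.0593, 0.0099, 0.01, -0.0436, 0.0172, 1], [0, 0, 0, 0, 0, 0, 1], [0, 0, 0, 0, 0, 0, 1], [0, 0, 0, 0, 0, 0, 1]],
  ],
)

```text
clock: 9.92
tool_pos: [0.4755, -0.1002, 0.2489]
ee_rot: [[-0.45, 0.457, 0.767], [0.229, 0.889, -0.396], [-0.863, -0.003, -0.505]]
wrist_force: [0.5, 0.8, -2.4]
width: 0.02
grip_force: 25.0
```

```bash
python3 - <<'E'
from h import *
np.set_printoptions(precision=4,suppress=True)
print(cur(),state()['qpos'],state()['wrist_force']); rows(cur(),hang(-.15,-.002),5,1)
for n in('wrist','side','scene'): snap(n,n+'3')
a=[cv2.imread(f'pics/{n}3.png') for n in('wrist','side','scene')]
m=np.zeros((600,800,3),np.uint8); m[:300,:400]=cv2.resize(a[0],(400,300)); 
m[:300,400:]=cv2.resize(a[1][95:185,220:340],(400,300),interpolation=cv2.INTER_CUBIC)
m[300:,:400]=cv2.resize(a[2][200:290,110:230],(400,300),interpolation=cv2.INTER_CUBIC)
cv2.imwrite('pics/m3.png',m)
E=cur()[:3,3]+cur()[:3,:3]@EYE
for n in('wrist','side','scene'): print(n,proj(load(n+'3'),[lw(-.068,0,0),lw(-.066,0,.042),lw(0,0,0),lw(-.042,0,.008),E]))
E
```

```text
[[-0.45    0.4574  0.767   0.4755]
 [ 0.2286  0.8892 -0.3962 -0.1002]
 [-0.8633 -0.003  -0.5047  0.2489]
 [ 0.      0.      0.      1.    ]] [-14.1013 -33.1135 140.9167 -41.4374  17.3553 -43.3171] [ 0.5007  0.8287 -2.3713]
5 x [-0.0018, 0.0005, 0.0001, -0.0003, -0.0007, 0.0003, 1.0] mm 0.7 deg 0.07
wrist [[278.6689 296.097 ]
 [278.5402 340.4694]
 [278.7843 262.3853]
 [278.6945 289.8309]
 [278.8103 359.1918]]
side [[286.672  151.8595]
 [279.9368 138.2473]
 [269.9842 156.0703]
 [278.9857 150.9342]
 [309.0314 148.0592]]
scene [[174.2376 231.7591]
 [167.9271 232.9395]
 [171.3792 271.1642]
 [172.0085 246.922 ]
 [178.3166 184.9385]]
```

View pics/m3.png

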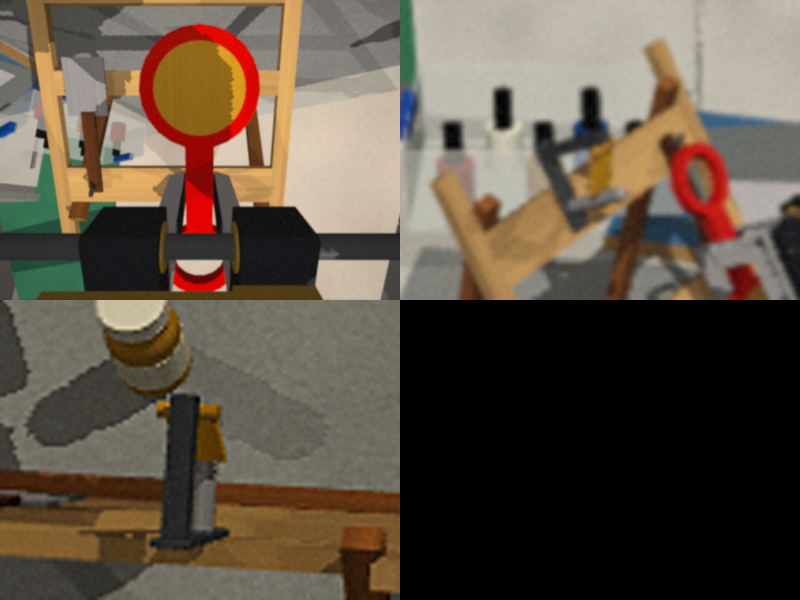

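```bash
python3 - <<'E'
from h import *
rows(cur(),hang(-.085,-.003,-.001),5,1); rows(hang(-.085,-.003),hang(-.015,-.003),10,1); rows(hang(-.015,-.003),hang(-.015,-.015),4,1)
E
```

```text
5 x [-0.001, -0.0005, 0.0326, -0.0, -0.0006, 0.0004, 1.0] mm 13.1 deg 0.06
10 x [-0.0, -0.0, 0.0175, 0.0, 0.0, 0.0, 1.0] mm 7.0 deg 0.00
4 x [0.0075, -0.0, -0.0, 0.0, 0.0, 0.0, 1.0] mm 3.0 deg 0.00
```

>>> move_arm(
  increments=[
    [[-0.001, -0.0005, 0.0326, 0, -0.0006, 0.0004, 1], [-0.001, -0.0005, 0.0326, 0, -0.0006, 0.0004, 1], [-0.001, -0.0005, 0.0326, 0, -0.0006, 0.0004, 1], [-0.001, -0.0005, 0.0326, 0, -0.0006, 0.0004, 1], [-0.001, -0.0005, 0.0326, 0, -0.0006, 0.0004, 1], [0, 0, 0, 0, 0, 0, 1], [0, 0, 0, 0, 0, 0, 1], [0, 0, 0, 0, 0, 0, 1]],
  ],
)

```text
clock: 10.73
tool_pos: [0.5235, -0.1296, 0.2258]
ee_rot: [[-0.45, 0.453, 0.769], [0.231, 0.891, -0.39], [-0.862, 0.003, -0.506]]
wrist_force: [1.3, -0.1, -1.6]
width: 0.0195
grip_force: 25.0
```

```bash
python3 - <<'E'
from h import *
np.set_printoptions(precision=4,suppress=True)
c=cur();E=c[:3,3]+c[:3,:3]@EYE-LO; print('eye latch',E@LX,E@LV,E@LZ,state()['wrist_force'])
rows(c,hang(-.015,-.003),10,1)
for n in('side','scene'): snap(n,n+'4')
a=[cv2.imread(f'pics/{n}4.png') for n in('side','scene')]
m=np.hstack([cv2.resize(a[0][110:190,250:310],(400,533),interpolation=cv2.INTER_CUBIC),cv2.resize(a[1][200:280,140:200],(400,533),interpolation=cv2.INTER_CUBIC)])
cv2.imwrite('pics/m4.png',m)
E
```

```text
eye latch -0.0896449014981974 -0.00529948114213007 0.002612164129616623 [ 1.336  -0.0911 -1.6257]
10 x [0.0013, 0.0013, 0.0188, 0.0003, -0.0005, -0.0, 1.0] mm 7.5 deg 0.05
```

View pics/m4.png

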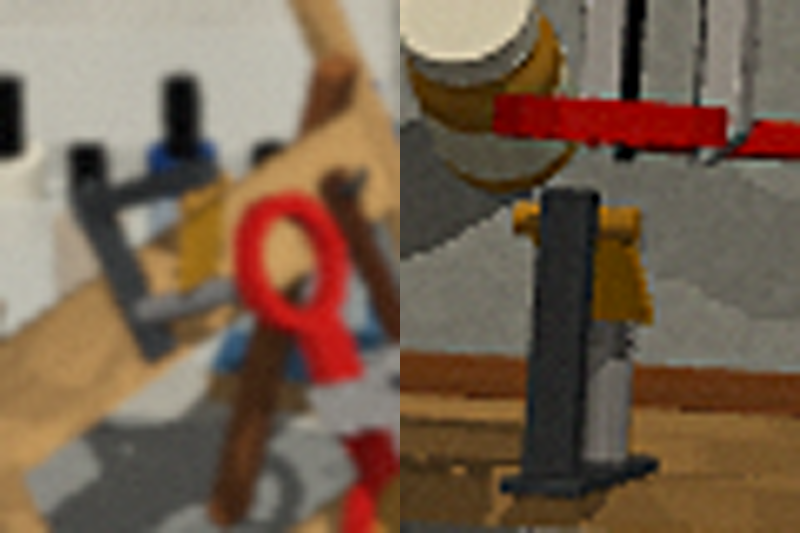

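The loop sits in front of the peg end, centred sideways and about 3–5 mm high. I'll lower it, then push in.

>>> move_arm(
  increments=[
    [[0.0065, 0, 0.005, 0, 0, 0, 1], [0.0065, 0, 0.01, 0, 0, 0, 1], [0, 0, 0.0188, 0, 0, 0, 1], [0, 0, 0.0188, 0, 0, 0, 1], [0, 0, 0.0188, 0, 0, 0, 1], [0, 0, 0.0188, 0, 0, 0, 1], [0, 0, 0.0188, 0, 0, 0, 1], [0, 0, 0, 0, 0, 0, 1]],
  ],
)

```text
clock: 11.5
tool_pos: [0.5492, -0.1497, 0.2147]
ee_rot: [[-0.468, 0.448, 0.762], [0.241, 0.894, -0.378], [-0.85, 0.007, -0.526]]
wrist_force: [-0.4, 0.3, -2.0]
width: 0.02
grip_force: 25.0
```

```bash
cat > e.py <<'E'
from h import *
c=cur();E=c[:3,3]+c[:3,:3]@EYE-LO; print('eye latch mm',(E@np.c_[LX,LV,LZ]*1e3).round(1),state()['wrist_force'].round(1))
E
for i in 1 2; do python3 e.py; done
```

```text
eye latch mm [-54.9 -11.6   9.2] [-0.4  0.3 -2. ]
eye latch mm [-54.9 -11.6   9.2] [-0.4  0.3 -2. ]
```

>>> move_arm(
  increments=[
    [[0, 0, 0, 0, 0, 0, 1], [0, 0, 0, 0, 0, 0, 1], [0, 0, 0, 0, 0, 0, 1], [0, 0, 0, 0, 0, 0, 1]],
  ],
)

```text
clock: 11.83
tool_pos: [0.5482, -0.1488, 0.2148]
ee_rot: [[-0.467, 0.448, 0.762], [0.241, 0.894, -0.378], [-0.851, 0.007, -0.526]]
wrist_force: [0.2, 1.1, -1.9]
width: 0.0195
grip_force: 25.0
```

```bash
python3 e.py; python3 - <<'E'
from h import *
print(state()['qpos'],state()['joint_vel'])
c=cur();print(Ro.from_matrix(c[:3,:3].T@RH).as_rotvec(degrees=True))
snap('side','s5');E=c[:3,3]+c[:3,:3]@EYE
print(proj(load('s5'),[E,lw(-.066,0,.042),lw(-.068,0,0)]))
a=cv2.imread('pics/s5.png');cv2.imwrite('pics/s5c.png',cv2.resize(a[110:190,240:320],(600,600),interpolation=cv2.INTER_CUBIC))
E
```

```text
eye latch mm [-56.2 -11.3   8.7] [ 0.2  1.1 -1.9]
[-21.32765963 -14.29761172 133.97187499 -63.49961243   4.77338476
 -23.44835273] [ 0.0913046  -0.05407393 -0.04062747 -0.07578936 -0.06895382  0.0723828 ]
[ 0.69694567 -1.71243852 -0.06630159]
[[284.79346349 148.14412035]
 [279.93677928 138.24732535]
 [286.67199868 151.85949495]]
```

View pics/s5c.png

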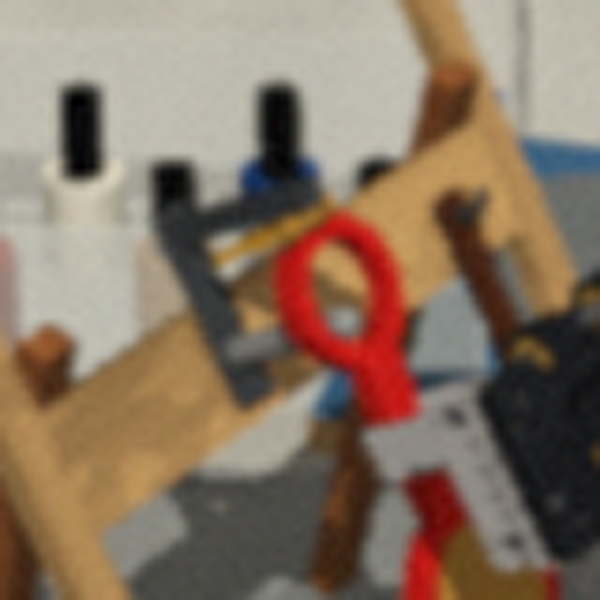

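The wrist hit its limits (q4 −63.5°, q5 4.8°), so the tool cannot point 30° down at this depth. The hole leaves plenty of slack, so I'll back out a little and pitch the tool about 15° steeper before going in.

```bash
cat >> h.py <<'E'
def hang(x,c,y=-.005,al=14):
    R=RH@Ro.from_euler('y',al,degrees=True).as_matrix(); return T(R,lw(x,y,c)-R@EYE)
E
python3 - <<'E'
from h import *
A=hang(-.1,-.003); print(A[:3,3]); rows(cur(),A,10,1); rows(A,hang(-.02,-.003),10,1)
E
```

```text
[ 0.50215681 -0.11832253  0.23285282]
10 x [0.0048, 0.0016, -0.0137, 0.0008, 0.0137, 0.0, 1.0] mm 5.8 deg 1.23
10 x [-0.0048, 0.0, 0.0194, -0.0, 0.0, -0.0, 1.0] mm 8.0 deg 0.00
```

>>> move_arm(
  increments=[
    [[0.01, 0, 0, 0, 0.0137, 0, 1], [0.01, 0, 0, 0, 0.0137, 0, 1], [0.0035, 0.002, -0.0171, 0.001, 0.0137, 0, 1], [0.0035, 0.002, -0.0171, 0.001, 0.0137, 0, 1], [0.0035, 0.002, -0.0171, 0.001, 0.0137, 0, 1], [0.0035, 0.002, -0.0171, 0.001, 0.0137, 0, 1], [0.0035, 0.002, -0.0171, 0.001, 0.0137, 0, 1], [0.0035, 0.002, -0.0171, 0.001, 0.0137, 0, 1], [0.0035, 0.002, -0.0171, 0.001, 0.0137, 0, 1], [0.0035, 0.002, -0.0171, 0.001, 0.0137, 0, 1], [0, 0, 0, 0, 0, 0, 1], [0, 0, 0, 0, 0, 0, 1]],
  ],
)

```text
clock: 12.88
tool_pos: [0.5046, -0.1204, 0.2354]
ee_rot: [[-0.608, 0.458, 0.648], [0.312, 0.889, -0.335], [-0.73, -0.001, -0.683]]
wrist_force: [0.4, 0.4, -1.1]
width: 0.0194
grip_force: 25.0
```

```bash
cat >> e.py <<'E'
print(state()['qpos'].round(1),'roterr',Ro.from_matrix(c[:3,:3].T@hang(0,0)[:3,:3]).as_rotvec(degrees=True).round(2))
E
python3 e.py; python3 - <<'E'
from h import *
rows(cur(),hang(-.1,-.003),3,1);rows(cur(),hang(-.06,-.003),6,1)
E
```

```text
eye latch mm [-99.5  -5.7   0.9] [ 0.4  0.4 -1.1]
[-18.9 -23.8 130.  -13.3  27.9 -72.5] roterr [-0.13  0.89 -0.01]
3 x [0.0034, 0.0006, -0.0004, -0.0005, 0.0033, -0.0, 1.0] mm 1.4 deg 0.30
6 x [-0.0022, 0.0003, 0.016, -0.0002, 0.0016, -0.0, 1.0] mm 6.5 deg 0.15
```

>>> move_arm(
  increments=[
    [[-0.0022, 0.0003, 0.016, 0, 0.0016, 0, 1], [-0.0022, 0.0003, 0.016, 0, 0.0016, 0, 1], [-0.0022, 0.0003, 0.016, 0, 0.0016, 0, 1], [-0.0022, 0.0003, 0.016, 0, 0.0016, 0, 1], [-0.0022, 0.0003, 0.016, 0, 0.0016, 0, 1], [-0.0022, 0.0003, 0.016, 0, 0.0016, 0, 1], [0, 0, 0, 0, 0, 0, 1], [0, 0, 0, 0, 0, 0, 1]],
  ],
)

```text
clock: 13.55
tool_pos: [0.5324, -0.1344, 0.2109]
ee_rot: [[-0.62, 0.459, 0.636], [0.319, 0.889, -0.33], [-0.717, -0.002, -0.697]]
wrist_force: [-0.1, -0.1, -1.0]
width: 0.0197
grip_force: 25.0
```

```bash
python3 e.py; python3 - <<'E'
from h import *
rows(cur(),hang(-.018,-.003),6,1)
E
```

```text
eye latch mm [-59.2  -5.5  -4.9] [-0.1 -0.1 -1. ]
[-19.8 -16.2 127.7 -13.8  23.6 -72.1] roterr [-0.18 -0.21 -0.01]
6 x [-0.005, 0.0002, 0.0165, -0.0003, -0.0004, -0.0, 1.0] mm 6.9 deg 0.05
```

>>> move_arm(
  increments=[
    [[-0.005, 0.0002, 0.0165, 0, 0, 0, 1], [-0.005, 0.0002, 0.0165, 0, 0, 0, 1], [-0.005, 0.0002, 0.0165, 0, 0, 0, 1], [-0.005, 0.0002, 0.0165, 0, 0, 0, 1], [-0.005, 0.0002, 0.0165, 0, 0, 0, 1], [-0.005, 0.0002, 0.0165, 0, 0, 0, 1], [0, 0, 0, 0, 0, 0, 1], [0, 0, 0, 0, 0, 0, 1], [0, 0, 0, 0, 0, 0, 1]],
  ],
)

```text
clock: 14.3
tool_pos: [0.5652, -0.1507, 0.1925]
ee_rot: [[-0.619, 0.459, 0.637], [0.318, 0.889, -0.33], [-0.718, -0.002, -0.696]]
wrist_force: [0.8, -0.0, -0.5]
width: 0.0197
grip_force: 25.0
```

```bash
python3 e.py; python3 - <<'E'
from h import *
rows(cur(),hang(-.017,-.014),4,1)
for n in('side','scene'): snap(n,n+'6')
a=[cv2.imread(f'pics/{n}6.png') for n in('side','scene')]
m=np.hstack([cv2.resize(a[0][110:190,240:300],(400,533),interpolation=cv2.INTER_CUBIC),cv2.resize(a[1][200:280,140:200],(400,533),interpolation=cv2.INTER_CUBIC)])
cv2.imwrite('pics/m6.png',m)
E
```

```text
eye latch mm [-18.3  -5.   -2.5] [ 0.8 -0.  -0.5]
[-20.5  -8.9 124.6 -15.2  19.3 -71. ] roterr [-0.16 -0.14 -0.02]
4 x [0.0068, 0.0, 0.0026, -0.0005, -0.0004, -0.0, 1.0] mm 2.9 deg 0.05
```

View pics/m6.png

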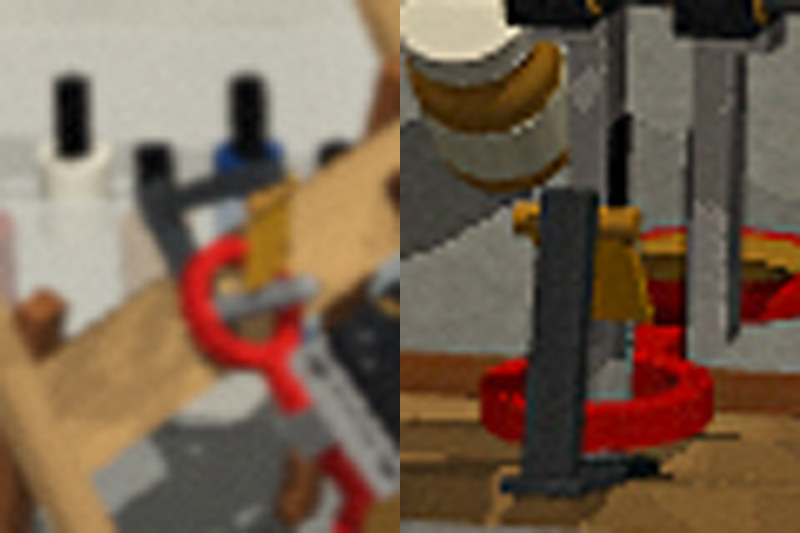

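The loop is past the flap and the flap has dropped shut. Next I'll lower the loop onto the peg and reduce the tilt.

```bash
python3 - <<'E'
from h import *
A=hang(-.017,-.0145,al=8);rows(cur(),A,6,1)
B=A.copy();B[:3,3]-=B[:3,2]*.15;rows(A,B,8,-.1)
E
```

```text
6 x [0.0045, -0.0, 0.0043, -0.0003, -0.0113, -0.0, 1.0] mm 2.5 deg 1.02
8 x [-0.0, 0.0, -0.0469, -0.0, -0.0, -0.0, -0.1] mm 18.8 deg 0.00
```

>>> move_arm(
  increments=[
    [[0.0045, 0, 0.0043, 0, -0.0113, 0, 1], [0.0045, 0, 0.0043, 0, -0.0113, 0, 1], [0.0045, 0, 0.0043, 0, -0.0113, 0, 1], [0.0045, 0, 0.0043, 0, -0.0113, 0, 1], [0.0045, 0, 0.0043, 0, -0.0113, 0, 1], [0.0045, 0, 0.0043, 0, -0.0113, 0, 1], [0, 0, 0, 0, 0, 0, 1], [0, 0, 0, 0, 0, 0, 1]],
  ],
)

```text
clock: 15.07
tool_pos: [0.5657, -0.1509, 0.1781]
ee_rot: [[-0.548, 0.458, 0.7], [0.281, 0.889, -0.362], [-0.788, -0.002, -0.616]]
wrist_force: [-0.2, 0.6, -1.7]
width: 0.0197
grip_force: 25.0
```

```bash
python3 e.py
```

```text
eye latch mm [-16.9  -4.9 -14.5] [-0.2  0.6 -1.7]
[-20.   -7.2 129.3 -43.8   8.4 -42.1] roterr [-0.16  5.98  0.03]
```

>>> move_arm(
  increments=[
    [[0, 0, 0, 0, 0, 0, 0.45], [0, 0, 0, 0, 0, 0, 0.3], [0, 0, 0, 0, 0, 0, 0.1], [0, 0, 0, 0, 0, 0, 0], [0, 0, 0, 0, 0, 0, 0], [0, 0, 0, 0, 0, 0, 0], [0, 0, -0.02, 0, 0, 0, 0], [0, 0, -0.04, 0, 0, 0, 0], [0, 0, -0.04, 0, 0, 0, 0], [0, 0, -0.04, 0, 0, 0, 0], [0, 0, -0.04, 0, 0, 0, 0], [0, 0, -0.04, 0, 0, 0, 0], [0, 0, -0.04, 0, 0, 0, 0], [0, 0, -0.04, 0, 0, 0, 0], [0, 0, 0, 0, 0, 0, 0], [0, 0, 0, 0, 0, 0, 0], [0, 0, 0, 0, 0, 0, 0], [0, 0, 0, 0, 0, 0, 0]],
  ],
)

```text
clock: 16.57
tool_pos: [0.4818, -0.1077, 0.2507]
ee_rot: [[-0.549, 0.459, 0.699], [0.282, 0.889, -0.362], [-0.787, -0.002, -0.617]]
wrist_force: [-0.6, 0.1, -0.5]
width: 0.0469
grip_force: 0.0
```

```bash
python3 - <<'E'
from h import *
for n in('side','scene'): snap(n,n+'7')
a=[cv2.imread(f'pics/{n}7.png') for n in('side','scene')]
m=np.hstack([cv2.resize(a[0][100:380,190:400],(400,533),interpolation=cv2.INTER_CUBIC),cv2.resize(a[1][200:280,140:200],(400,533),interpolation=cv2.INTER_CUBIC)])
cv2.imwrite('pics/m7.png',m)
E
```

```text
(no output)
```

View pics/m7.png

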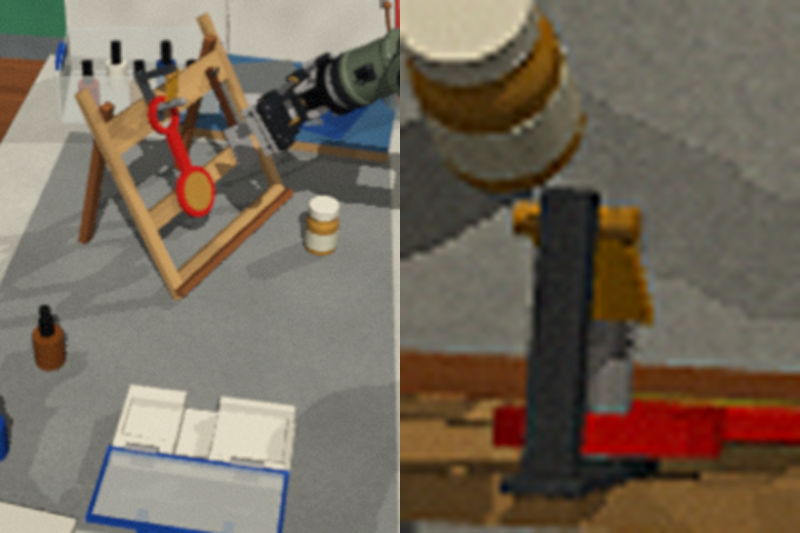

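The mirror hangs on the peg behind the shut flap. The lid is open, the bottles and jar are where they were, and the gripper is clear.

```bash
python3 -c "
from bench import hand_in; print(hand_in())"
```

```text
the job is handed in; nothing more can be done
None
```

The red mirror back hangs by its loop on the peg behind the shut yellow flap, with the lid left open and the bottles and jar not moved; I handed the job in at about 16.7 s, and no verdict was shown.

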